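# Scrub the scraper and hold it up level

### The arm

A 7-joint arm with a two-finger parallel gripper is mounted at the origin on the work surface. World frame = base frame: x ahead of the robot, y to its left, z up, the work surface at z = 0. Lengths are in m, angles in degrees, forces in N, time in s.
With the tool pointing down it reaches from about 0.425 to 0.875 m from the base axis. Payload 4.7 kg.
Tool frame: the origin (TCP) lies at the very end of the fingers, on their centre line; the grasp point (between the pads) lies env.tcp_to_grasp behind it (env.tcp_to_grasp is the distance from the TCP to the grasp point, in m); z points along the fingers, x is the direction in which the jaws open and shut, and the axes are right-handed (so a half turn about z gives the same grasp; the last joint's range is limited). The gripper opens to 87 mm and grips with 3 to 60 N. Pads are 19 mm wide; open, the fingers measure 117 mm over their backs; the gripper's body (75 mm by 190 mm) begins 51 mm behind the grasp point.
Start: joints at [66.813, 18.392, -4.016, 83.108, 1.295, 78.541, -3.26], TCP at [0.264, -0.594, 0.223] pointing down, gripper open.
Joint ranges: [-163.93, 163.93], [-17.29, 119.83], [-79.2, 71.16], [3.27, 140.29], [-89.18, 269.18], [5.43, 117.66], [-154.24, 154.24]. Speed limits (degrees/s): [147.25, 147.25, 180, 180, 180, 180, 180].

### API

Orientations are given as [roll, pitch, yaw] about the fixed x, y, z axes, in that order (R = Rz(yaw) Ry(pitch) Rx(roll)).
In Python, from cell import env gives the robot as it stands. The module is installed in compiled form; this text tells all that it offers.
- The arm moves only by the tool send_rows, never from a script. Its argument "steps" is a list of rows, each a list of 3 entries, a list of its own where there are three numbers: the shift along the tool's x, y, z in m, then the turn, a rotation vector about the tool's x, y, z in rad, then the finger opening in m, from 0 to 0.087. A call has exactly 5 rows; each row is the pose to reach, as a shift and turn from the pose commanded when the call began, along the tool's axes at that moment; what a row does not reach only later rows make up. A row lasts 1/12 s, in which the tool goes at most 41.7 mm and 7.16 degrees, less where a joint would pass 70% of its speed; a pose out of reach is approached as far as the arm can. A call with a gripper value outside its range is refused whole. The fingers move at their own pace and stop on an object; "grip_force" is the grip in N (left out, the last holds). Time passes only in rows, so rows that repeat a pose let the fingers close, or fill a call up. It gives the time, the measured TCP pose, the force and the opening at its end, in the units of the state.
- env.get_obs(): the state, without advancing time (a new reading comes with each control period).
- env.read_camera(name): name is "side" or "top" or "wrist"; returns a dict with "pixels" (384x512x3 uint8, red, green, blue), "fx", "fy", "cx", "cy" (pixels), "position" and "rotation" of the camera in the world. Camera axes: x right, y up, looking along -z (the intrinsics and any distortion apply to the point x, -y, -z); pixel columns grow to the right and rows downward; lengths in m; the calibration is good to about 2 mm. A picture is of the moment at which its call begins. There is no depth.
- env.sign_off(): hands the job in, once; it reports no verdict.
The state is a dict: "time_s": time; "qpos": joint angles; "joint_velocities": joint speeds; "effort": joint torques, N m; "tool_pos": TCP position; "tool_rot": TCP orientation; "force": force on the tool from outside, world axes, zero at the start; "wrist_torque": the same for the moment, N m; "grip_width": finger opening in m.
Only numpy, scipy, OpenCV 4.12 (cv2) and the standard library are available. Lean on these libraries where they do the work, as an engineer would, in place of code of your own. Each camera call takes 0.05 s, during which the arm holds its last target.

### The job

Clean the silicone scraper standing in the two-sleeve utensil scrubber: while it stays in its sleeve, pump the scrubber's sprung hand lever at least three full strokes, each right down to the stop and all the way back up. Then draw the scraper out of its sleeve, turn it level and keep it raised, with its handle's middle more than 20 cm above the cart top and the scraper clear of everything but the gripper; the program finishes while still holding it there, nothing is put down. Leave the lever up, and leave the rice paddle in the other sleeve, the clear box and the two ceramic weights where they are.

Things in the scene. Friction and masses are not known exactly. Their poses are not given: they have to be found in the camera images.
- scraper_mid (a point): Middle of the scraper's flat wooden handle (135 x 24 x 16 mm, about 0.11 kg in all); handle's end 68 mm up its z axis, blade tip 152 mm down. Grey blade 85 x 50 x 8 mm. z runs along the scraper to the handle's end, y (level) across the 24 mm width. Stands blade down in either sleeve, leaning 40 to 44 degrees to the scrubber's -x. 70 mm of it is in the sleeve, 2 mm play: draw it out along z.
- paddle_mid (a point): Stainless rice paddle standing in the other sleeve, 120 mm to the side, same lean and axes: blade 85 x 50 x 8 mm, round handle 12 mm thick, 220 mm long overall. This point is 152 mm from the blade's tip. Leave it alone.
- scrubber: Scrubber, fixed to the cart: white base 200 (x) x 345 (y) x 18 mm. Origin on its underside, z up; -x, the side to which handles and lever point, faces the robot within 0.45 rad. Two clear sleeves at y = +110 and -10 mm, floors at x = 37, z = 39 mm, leaning 0.70 rad to -x, mouths about 95 mm above the cart top. Hand lever at y = -140 mm.
- lever_pad (a point): Centre of the top face of the lever's black rubber pad, 50 x 40 mm, at the lever's free end; push it down from above with closed fingers. Moves with the lever. With the lever up it is about 165 mm above the cart top, at the lower stop about 90 mm.
- lever_pivot (a point): Lever's hinge, on the scrubber at x = 70, y = -140, z = 100 mm; its axis is the scrubber's y. The pad's centre lies 160 mm from it towards the scrubber's -x, 0.35 rad above level when the lever is up.
- lever (a joint): Hand lever angle in rad: 0 is fully up (at rest), 0.5 is the lower stop. Pushing the pad down increases it; a spring brings it back up by itself. The pad takes about 5 N to start and 11 N at the stop.
- clear_box: Bystander: closed clear plastic box with a twist vent cap, 180 x 140 x 138 mm, 1.4 kg, origin at the centre of its underside.
- weight0: Bystander: white ceramic lid weight, 96 mm disc with a knob, 42 mm high, origin at the centre of its underside.
- weight1: Bystander: the other, equal ceramic lid weight.
There are look-alikes about, which are no part of the job. What is shaped like the part that bears scraper_mid but turquoise or yellow is not meant.

How it is judged (in metres and radians):
On the way, in this order (a step that is already met when the one before it is completed fails the run):
1. first stroke: lever down to its stop, the scraper still in its sleeve (value of joint lever above 0.44 rad and distance of scraper_mid from where it was at the start of the episode below 0.025 m), for 0.02 s.
2. first stroke: lever all the way back up, the scraper still in its sleeve (value of joint lever below 0.06 rad and distance of scraper_mid from where it was at the start of the episode below 0.025 m), for 0.02 s.
3. second stroke: lever down to its stop, the scraper still in its sleeve (all of step 1), for 0.02 s.
4. second stroke: lever all the way back up, the scraper still in its sleeve (all of step 2), for 0.02 s.
5. third stroke: lever down to its stop, the scraper still in its sleeve (all of step 3), for 0.02 s.
6. third stroke: lever all the way back up, the scraper still in its sleeve (all of step 4), for 0.02 s.
7. the scraper is drawn out of its sleeve (height (world z) of scraper_mid above 0.2 m), for 0.1 s.
At the end, for the whole second after the job is handed in: Fingers grip the scraper (over 3 N), still (under 0.03 m/s), long axis within 17 degrees of level, handle's middle over 0.20 m above the cart top, touching no scrubber, paddle, box or weight; lever up (under 0.06 rad); paddle, box and weights within 30 mm of their start (height (world z) of scraper_mid above 0.2 m and angle between scraper_mid's own z axis and vertical between 1.27 and 1.87 rad and contact force between scraper and the fingers above 3 N and linear speed of scraper below 0.03 m/s and contact force between scraper and scrubber below 0.1 N and contact force between scraper and paddle below 0.1 N and contact force between scraper and clear_box below 0.1 N and contact force between scraper and weight0 below 0.1 N and contact force between scraper and weight1 below 0.1 N and value of joint lever below 0.06 rad and distance of each of paddle_mid, clear_box, weight0, weight1 from where it was at the start of the episode below 0.03 m); the arm keeps its last pose, push and grip.
It fails at once if the rice paddle shifted by more than 30 mm (distance of paddle_mid from where it was at the start of the episode above 0.03 m).
It fails at once if the clear box shifted by more than 30 mm (distance of clear_box from where it was at the start of the episode above 0.03 m).
It fails at once if a ceramic weight shifted by more than 30 mm (distance of weight0 from where it was at the start of the episode above 0.03 m).
It fails at once if a ceramic weight shifted by more than 30 mm (distance of weight1 from where it was at the start of the episode above 0.03 m).
It also fails if it takes over 56 s, if anything falls off the work surface, if the arm or the gripper's body presses on something with over 40 N, if the wrist force passes 120 N, or if a joint passes its speed limit or range.

## Working session

There is one attempt and no reset: what is moved stays moved. The work goes in short steps, Python scripts to look and compute and a tool call to move; the robot and the scene stay as the last step left them, time stands still between calls to the robot, and variables do not carry over. Pictures are saved under pics/ and viewed, and the job is handed in when it is done.

Besides the shell and the picture viewer there is one more tool, called after ">>>" as name(argument=value, ...) on one line, values as JSON. send_rows: Moves the arm, as the interface text tells. Its arguments: {"type":"object","properties":{"steps":{"type":"array"},"grip_force":{"type":"number"}},"required":["steps"]}

```bash
mkdir -p pics
python3 - <<'E'
from cell import env
import cv2
o=env.get_obs(); print(o); print(env.tcp_to_grasp)
for n in ["side","top","wrist"]:
    c=env.read_camera(n); print(n,{k:v for k,v in c.items() if k!="pixels"})
    cv2.imwrite(f"pics/{n}0.png",c["pixels"][:,:,::-1])
E
```

```text
{'time_s': 0.0, 'qpos': array([66.81356248, 18.43898163, -4.01456389, 83.17452792,  1.29472867,
       78.53885842, -3.26060838]), 'joint_velocities': array([ 0.01140145, -0.0585867 ,  0.04125944,  0.05742643, -0.02895939,
       -0.03422027, -0.09386789]), 'effort': array([ 2.99601033e-04, -4.91286242e+01, -4.04215157e-01, -3.12530386e+01,
       -6.40545739e-02,  4.34926932e-02,  1.50933452e-04]), 'tool_pos': array([ 0.26404657, -0.59336252,  0.22146552]), 'tool_rot': array([ 1.79994323e+02,  1.07147518e-01, -6.60054072e+01]), 'force': array([-0.18895593, -0.75531318,  0.26479035]), 'wrist_torque': array([ 0.03008287, -0.03489855, -0.03646   ]), 'grip_width': 0.08645991958347718}
0.0187
side {'fx': 428.4569879111153, 'fy': 428.4569879111153, 'cx': 253.32695767101922, 'cy': 187.75815868750547, 'position': array([0.17823613, 0.81134541, 1.13980051]), 'rotation': array([ 4.19078478e+01, -5.23470106e-02, -1.50570275e+02])}
top {'fx': 371.73278239536654, 'fy': 371.73278239536654, 'cx': 254.20755728970346, 'cy': 189.27149986361212, 'position': array([0.55606677, 0.00348997, 1.17814847]), 'rotation': array([  2.13287257,   0.31150429, -89.45856267])}
wrist {'fx': 345.86385863311864, 'fy': 345.86385863311864, 'cx': 251.67936580715457, 'cy': 191.60315950483366, 'position': array([ 0.34169516, -0.55906323,  0.38325781]), 'rotation': array([-17.81037022,   0.1242807 , -65.94225633])}
```

View pictures.

View pics/side0.png

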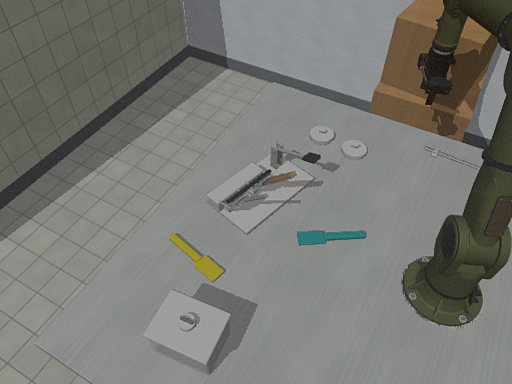

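View pics/top0.png

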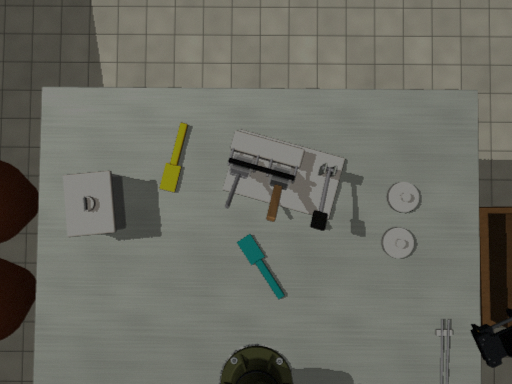

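View pics/wrist0.png

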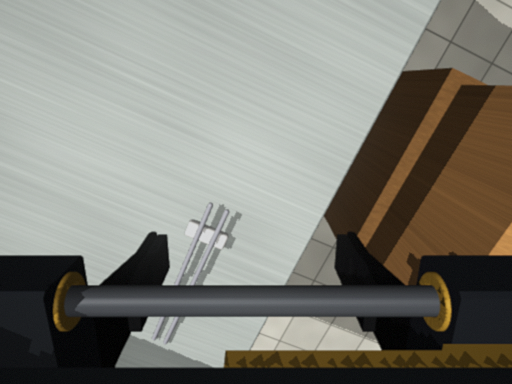

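Run:
```python
import cv2
a=cv2.imread("pics/top0.png"); cv2.imwrite("pics/topc.png",cv2.resize(a[115:245,210:370],None,fx=5,fy=4.6,interpolation=cv2.INTER_CUBIC)[:598])
a=cv2.imread("pics/side0.png"); cv2.imwrite("pics/sidec.png",cv2.resize(a[130:240,200:350],None,fx=5,fy=5,interpolation=cv2.INTER_CUBIC))
```

```text
(no output)
```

View pics/topc.png

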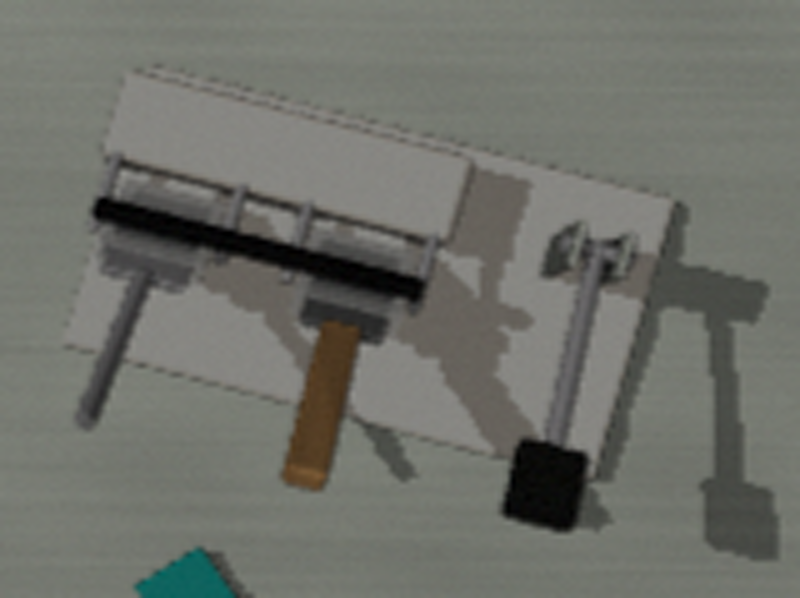

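View pics/sidec.png

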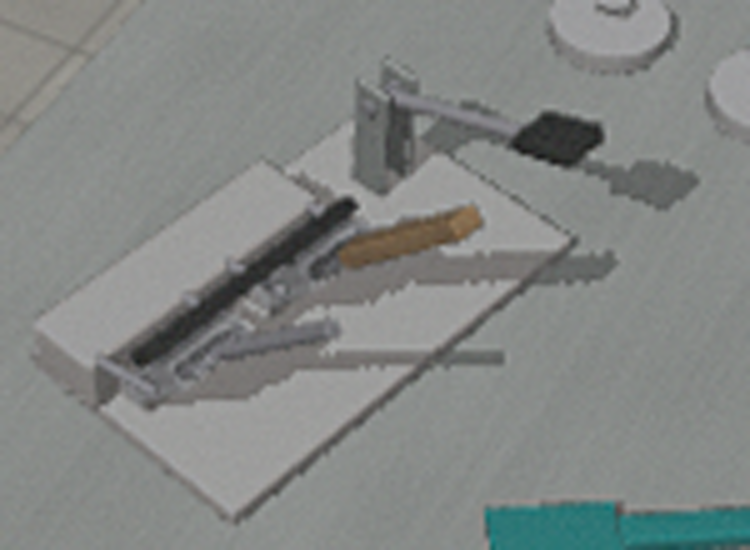

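```bash
cat > h.py <<'E'
import numpy as np, json
from scipy.spatial.transform import Rotation as R
from scipy.optimize import least_squares
def Rm(rpy): return R.from_euler('xyz',rpy,degrees=True).as_matrix()
def proj(c,P):
    p=(np.atleast_2d(P)-c["position"])@Rm(c["rotation"])
    return np.c_[c["fx"]*p[:,0]/-p[:,2]+c["cx"], c["fy"]*-p[:,1]/-p[:,2]+c["cy"]]
def ray(c,uv):
    d=np.array([(uv[0]-c["cx"])/c["fx"],-(uv[1]-c["cy"])/c["fy"],-1.])
    return c["position"],Rm(c["rotation"])@d
def tri(obs):
    A=[];b=[]
    for c,uv in obs:
        o,d=ray(c,uv); d=d/np.linalg.norm(d); M=np.eye(3)-np.outer(d,d); A.append(M); b.append(M@o)
    A=np.vstack(A);b=np.hstack(b); x=np.linalg.lstsq(A,b,rcond=None)[0]
    return x, np.linalg.norm(A@x-b)
E
python3 - <<'E'
from h import *
from cell import env
T=env.read_camera("top");S=env.read_camera("side")
t=lambda u,v:(T,np.array([210+u/5-.4,115+v/4.6-.4])); s=lambda u,v:(S,np.array([200+u/5-.4,130+v/5-.4]))
pts=[((.1,-.1725,.018),t(675,200)),((-.1,.1725,.018),t(65,345)),((-.1,-.1725,.018),t(598,478)),
((-.1,.1725,.018),s(235,518)),((-.1,-.1725,.018),s(577,240)),((.1,.1725,.018),s(35,345))]
def W(p,q): 
    c,s_=np.cos(q[2]),np.sin(q[2]); return np.array([q[0]+c*p[0]-s_*p[1],q[1]+s_*p[0]+c*p[1],p[2]])
f=lambda q:np.hstack([proj(o[0],W(p,q))[0]-o[1] for p,o in pts])
r=least_squares(f,[.6,0,-.25]); q=r.x; print(q,r.fun.round(1).reshape(-1,2).tolist())
for n,(a,b) in dict(pad=(t(545,485),s(558,138)),hend=(t(305,482),s(467,220)),padend=(t(85,420),s(332,328)),hbase=(t(340,325),s(345,258))).items():
    x,e=tri([a,b]); c,sn=np.cos(q[2]),np.sin(q[2]); d=x-[q[0],q[1],0]
    print(n,x.round(4),e.round(4),"scr",(c*d[0]+sn*d[1]).round(4),(-sn*d[0]+c*d[1]).round(4))
E
```

```text
[ 0.64793522 -0.08124736 -0.26098522] [[0.6, -0.2], [-0.7, 0.5], [-0.6, 1.1], [0.3, -1.1], [-0.5, -1.1], [-0.9, 0.4]]
pad [ 0.5112 -0.1676  0.1582] 0.0004 scr -0.1098 -0.1187
hend [ 0.5147 -0.0342  0.1996] 0.0014 scr -0.1409 0.0111
padend [0.5474 0.0813 0.1969] 0.0009 scr -0.1391 0.1311
hbase [ 0.6091 -0.0584  0.0927] 0.0004 scr -0.0435 0.0121
```

Run:
```python
from h import *
from cell import env
T=env.read_camera("top");S=env.read_camera("side")
t=lambda u,v:(T,np.array([210+u/5-.4,115+v/4.6-.4])); s=lambda u,v:(S,np.array([200+u/5-.4,130+v/5-.4]))
def W(p,q): 
    c,s_=np.cos(q[2]),np.sin(q[2]); return np.array([q[0]+c*p[0]-s_*p[1],q[1]+s_*p[0]+c*p[1],p[2]])
def model(q):
    ox,oy,L=q[3:]; a=np.array([-np.sin(L),0,np.cos(L)])
    B=lambda i,j:(ox+i*.1,oy+j*.1725,.018)
    e=np.array([.037,-.01,.039])+.220*a; e2=e+[0,.12,0]
    pad=(.07-.16*np.cos(.35)+0.003,-.14,.1+.16*np.sin(.35)+.010)
    return [(B(1,-1),t(675,200)),(B(-1,1),t(65,345)),(B(-1,-1),t(598,478)),(B(-1,1),s(235,518)),(B(-1,-1),s(577,240)),(B(1,1),s(35,345)),
     (e,t(305,480)),(e,s(467,221)),(e2,t(85,420)),(e2,s(332,328)),(pad,t(545,485)),(pad,s(558,137))]
f=lambda q:np.hstack([proj(o[0],W(p,q))[0]-o[1] for p,o in model(q)])
r=least_squares(f,[.6,0,-.25,0,0,.72],loss='soft_l1'); q=r.x; print(q.round(4),f(q).round(1).reshape(-1,2).tolist())
L=q[5];a=np.array([-np.sin(L),0,np.cos(L)])
F=np.array([.037,-.01,.039])
for n,p in dict(end=F+.22*a,mid=F+.152*a,g25=F+.177*a,pad=(.07-.15+.003,-.14,.165)).items(): print(n,W(p,q).round(4))
```

```text
[ 0.6235 -0.052  -0.2653  0.0313 -0.0222  0.7323] [[0.8, 0.1], [-0.7, 0.2], [-0.7, 1.3], [0.1, -1.2], [-0.3, -1.0], [-0.9, 0.1], [-0.7, 0.1], [0.2, -0.6], [-0.7, 0.7], [-0.0, -0.7], [0.2, -0.2], [-0.2, -1.2]]
end [ 0.5146 -0.0328  0.2026]
mid [ 0.5585 -0.0447  0.152 ]
g25 [ 0.5424 -0.0403  0.1706]
pad [ 0.5125 -0.1669  0.165 ]
```

```bash
cat >> h.py <<'E'
def delta(pos,rpy,cur=None):
    if cur is None:
        from cell import env
        o=env.get_obs(); cur=(o["tool_pos"],o["tool_rot"])
    R0=Rm(cur[1]); d=R0.T@(np.array(pos)-cur[0]); w=R.from_matrix(R0.T@Rm(rpy)).as_rotvec()
    print("shift",d.round(4),np.linalg.norm(d).round(4),"turn",w.round(4),np.degrees(np.linalg.norm(w)).round(2))
    return d,w
E
python3 - <<'E'
from h import *
delta([.5125,-.167,.215],[180,0,-15.2])
E
```

```text
shift [-0.2889 -0.4004  0.0074] 0.4938 turn [-1.000e-04  4.000e-04 -8.867e-01] 50.8
```

>>> send_rows(steps=[[[-0.022,-0.031,0],[0,0,-0.07],0],[[-0.045,-0.062,0],[0,0,-0.14],0],[[-0.067,-0.093,0],[0,0,-0.21],0],[[-0.09,-0.124,0],[0,0,-0.28],0],[[-0.112,-0.155,0],[0,0,-0.35],0]], grip_force=20)

```text
time_s: 0.77
tool_pos: [0.361, -0.4267, 0.2227]
tool_rot: [180.0, -0.0, -45.8]
force: [0.9, -0.3, 0.1]
grip_width: 0.0618
```

Run:
```python
from h import *
delta([.5125,-.167,.215],[180,0,-15.2])
```

```text
shift [-0.0804 -0.2898  0.0076] 0.3008 turn [ 3.000e-04 -2.000e-04 -5.335e-01] 30.57
```

>>> send_rows(steps=[[[-0.01,-0.035,0],[0,0,-0.06],0],[[-0.02,-0.07,0],[0,0,-0.12],0],[[-0.03,-0.105,0],[0,0,-0.18],0],[[-0.04,-0.14,0],[0,0,-0.24],0],[[-0.05,-0.175,0],[0,0,-0.32],0]])

```text
time_s: 1.18
tool_pos: [0.452, -0.2693, 0.2229]
tool_rot: [180.0, -0.0, -27.4]
force: [0.2, -0.5, 0.1]
grip_width: 0.0285
```

Run:
```python
from h import *
delta([.5125,-.167,.215],[180,0,-15.2])
```

```text
shift [ 0.0066 -0.1187  0.0078] 0.1191 turn [ 0.0006 -0.0007 -0.2137] 12.25
```

>>> send_rows(steps=[[[0.001,-0.03,0],[0,0,-0.05],0],[[0.003,-0.06,0],[0,0,-0.11],0],[[0.005,-0.09,0],[0,0,-0.16],0],[[0.006,-0.119,0.004],[0,0,-0.213],0],[[0.0066,-0.119,0.008],[0,0,-0.213],0]])

```text
time_s: 1.6
tool_pos: [0.5155, -0.1611, 0.2152]
tool_rot: [-179.8, -0.1, -14.7]
force: [-0.3, 1.1, 0.5]
grip_width: 0.0015
```

Run:
```python
from h import *
from cell import env
import cv2
delta([.5125,-.167,.215],[180,0,-15.2])
o=env.get_obs();print(o["qpos"],o["grip_width"])
for n,sl in (("side",np.s_[130:240,230:380]),("top",np.s_[115:245,210:370])):
    c=env.read_camera(n); cv2.imwrite(f"pics/{n}1.png",cv2.resize(c["pixels"][sl][:,:,::-1],None,fx=4.5,fy=4.5,interpolation=cv2.INTER_CUBIC)); print(n,proj(c,o["tool_pos"]))
```

```text
shift [-0.0014  0.0065  0.0001] 0.0067 turn [-0.0038 -0.0022  0.008 ] 0.52
[ 41.18333779   6.77885822 -28.48297231  98.68684452   3.11902874
  75.2379677   -2.6631066 ] 0.0014724435013906696
side [[310.83525772 145.07755583]]
top [[319.81003643 219.42080039]]
```

View pics/side1.png

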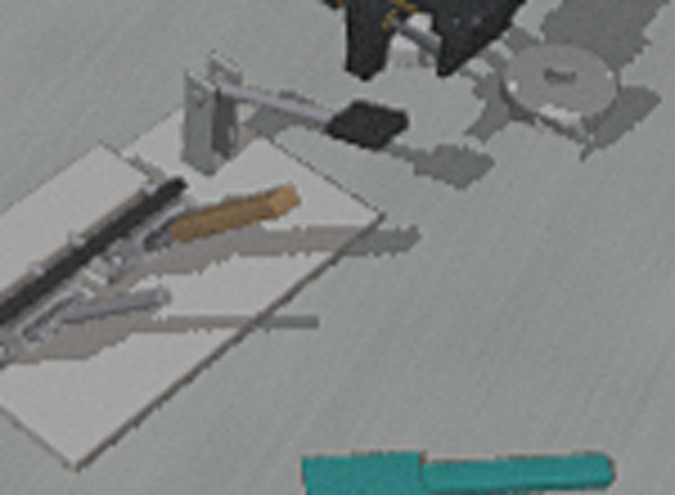

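View pics/top1.png

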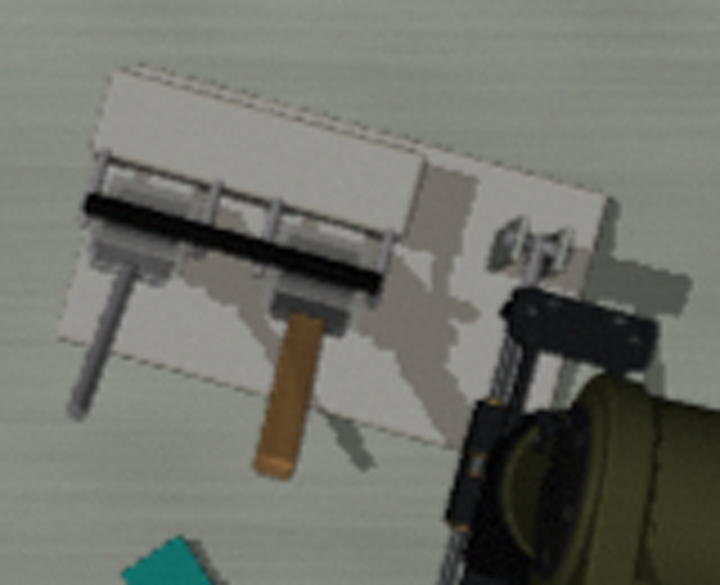

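Run:
```python
from h import *
from cell import env
import cv2
c=env.read_camera("side"); cv2.imwrite("pics/side2.png",cv2.resize(c["pixels"][20:190,230:430][:,:,::-1],None,fx=3.5,fy=3.5,interpolation=cv2.INTER_CUBIC))
c=env.read_camera("wrist"); cv2.imwrite("pics/wrist2.png",c["pixels"][:,:,::-1])
delta([.5125,-.167,.215],[180,0,-15.2])
```

```text
shift [-0.0001 -0.0027 -0.0006] 0.0028 turn [ 0.0008  0.0005 -0.0054] 0.31
```

View pics/side2.png

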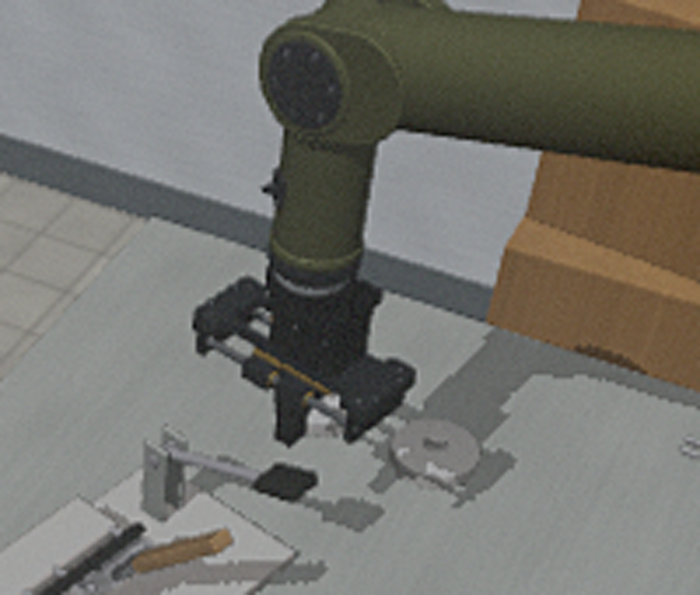

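View pics/wrist2.png

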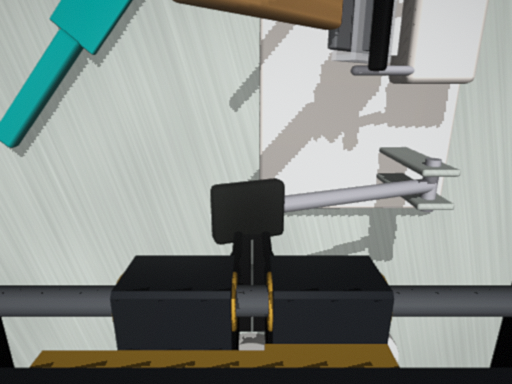

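>>> send_rows(steps=[[[0,-0.002,0.02],[0,0,0],0],[[0,-0.003,0.04],[0,0,0],0],[[-0.001,-0.003,0.06],[0,0,0],0],[[-0.002,-0.003,0.08],[0,0,0],0],[[-0.003,-0.003,0.1],[0,0,0],0]])

```text
time_s: 2.22
tool_pos: [0.5091, -0.1665, 0.115]
tool_rot: [179.9, 0.1, -15.6]
force: [-6.6, 2.3, 9.3]
grip_width: 0.0005
```

>>> send_rows(steps=[[[0,0,0.01],[0,0,0],0],[[0,0,0.018],[0,0,0],0],[[0,0,0.024],[0,0,0],0],[[0,0,0.028],[0,0,0],0],[[0,0,0.028],[0,0,0],0]])

```text
time_s: 2.63
tool_pos: [0.5089, -0.1664, 0.0888]
tool_rot: [179.9, 0.2, -15.6]
force: [-9.1, 2.0, 15.7]
grip_width: 0.0001
```

Run:
```python
from h import *
from cell import env
import cv2
print(env.get_obs()["tool_pos"],env.get_obs()["force"])
c=env.read_camera("side"); cv2.imwrite("pics/side3.png",cv2.resize(c["pixels"][70:220,230:380][:,:,::-1],None,fx=4,fy=4,interpolation=cv2.INTER_CUBIC))
```

```text
[ 0.50885164 -0.16640817  0.08883726] [-9.09011145  2.04791124 15.68098857]
```

View pics/side3.png

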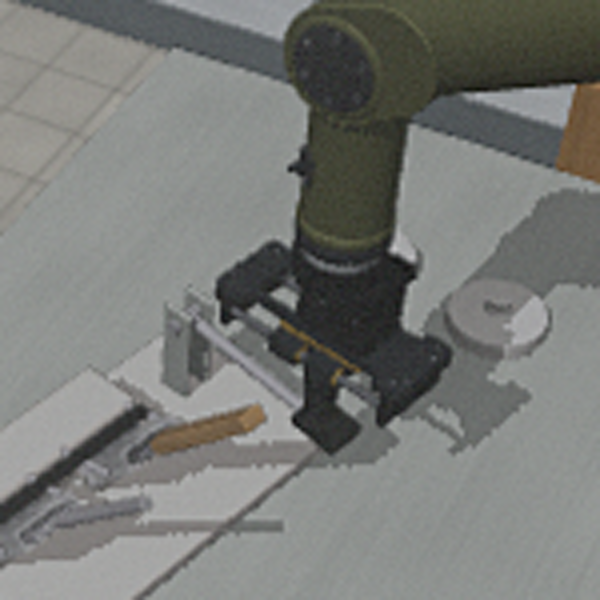

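>>> send_rows(steps=[[[0,0,-0.02],[0,0,0],0],[[0,0,-0.045],[0,0,0],0],[[0,0,-0.07],[0,0,0],0],[[0,0,-0.095],[0,0,0],0],[[0,0,-0.115],[0,0,0],0]])

```text
time_s: 3.1
tool_pos: [0.5105, -0.1669, 0.2044]
tool_rot: [179.9, -0.2, -15.6]
force: [0.1, -0.1, 1.0]
grip_width: 0.0006
```

Run:
```python
from h import *
from cell import env
import cv2
print(env.get_obs()["tool_pos"],env.get_obs()["force"])
c=env.read_camera("side"); cv2.imwrite("pics/side4.png",cv2.resize(c["pixels"][70:220,230:380][:,:,::-1],None,fx=4,fy=4,interpolation=cv2.INTER_CUBIC))
```

```text
[ 0.51052627 -0.16687133  0.20435759] [ 0.07114116 -0.0980433   1.04273184]
```

View pics/side4.png

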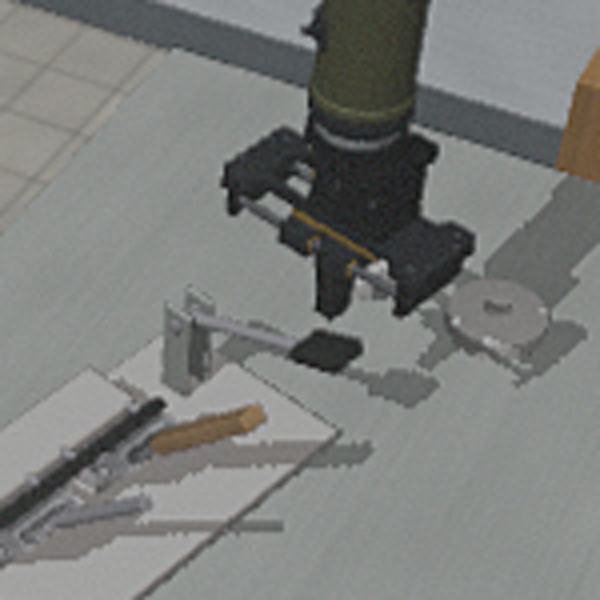

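>>> send_rows(steps=[[[0,0,0.01],[0,0,0],0],[[0,0,0.03],[0,0,0],0],[[0,0,0.055],[0,0,0],0],[[0,0,0.08],[0,0,0],0],[[0,0,0.1],[0,0,0],0]])

```text
time_s: 3.57
tool_pos: [0.508, -0.1659, 0.1001]
tool_rot: [179.9, 0.2, -15.6]
force: [-4.9, 1.2, 11.5]
grip_width: 0.0006
```

>>> send_rows(steps=[[[0,0,0.01],[0,0,0],0],[[0,0,0.016],[0,0,0],0],[[0,0,0.017],[0,0,0],0],[[0,0,0.017],[0,0,0],0],[[0,0,0.017],[0,0,0],0]])

```text
time_s: 3.98
tool_pos: [0.5086, -0.1661, 0.0881]
tool_rot: [179.9, 0.2, -15.6]
force: [-12.8, 3.8, 30.0]
grip_width: 0.0006
```

>>> send_rows(steps=[[[0,0,-0.02],[0,0,0],0],[[0,0,-0.045],[0,0,0],0],[[0,0,-0.07],[0,0,0],0],[[0,0,-0.095],[0,0,0],0],[[0,0,-0.117],[0,0,0],0]])

```text
time_s: 4.4
tool_pos: [0.5098, -0.1663, 0.2027]
tool_rot: [180.0, -0.0, -15.6]
force: [0.2, -0.3, 0.1]
grip_width: 0.0009
```

>>> send_rows(steps=[[[0,0,0],[0,0,0],0],[[0,0,0.02],[0,0,0],0],[[0,0,0.045],[0,0,0],0],[[0,0,0.07],[0,0,0],0],[[0,0,0.095],[0,0,0],0]])

```text
time_s: 4.82
tool_pos: [0.5081, -0.1656, 0.1052]
tool_rot: [179.9, 0.2, -15.5]
force: [-5.7, 1.2, 9.9]
grip_width: 0.0001
```

>>> send_rows(steps=[[[0,0,0.01],[0,0,0],0],[[0,0,0.018],[0,0,0],0],[[0,0,0.022],[0,0,0],0],[[0,0,0.022],[0,0,0],0],[[0,0,0.022],[0,0,0],0]])

```text
time_s: 5.23
tool_pos: [0.5083, -0.1657, 0.0879]
tool_rot: [179.9, 0.2, -15.5]
force: [-15.5, 4.3, 33.4]
grip_width: 0.0008
```

>>> send_rows(steps=[[[0,0,-0.02],[0,0,0],0],[[0,0,-0.045],[0,0,0],0],[[0,0,-0.07],[0,0,0],0],[[0,0,-0.095],[0,0,0],0],[[0,0,-0.117],[0,0,0],0]])

```text
time_s: 5.65
tool_pos: [0.5099, -0.1659, 0.2024]
tool_rot: [180.0, -0.0, -15.5]
force: [-0.2, -0.2, -0.9]
grip_width: 0.0005
```

>>> send_rows(steps=[[[0,0,0],[0,0,0],0],[[0,0,0.02],[0,0,0],0],[[0,0,0.045],[0,0,0],0],[[0,0,0.07],[0,0,0],0],[[0,0,0.095],[0,0,0],0]])

```text
time_s: 6.07
tool_pos: [0.5081, -0.1653, 0.105]
tool_rot: [180.0, 0.2, -15.5]
force: [-5.7, 1.5, 9.8]
grip_width: 0.0004
```

>>> send_rows(steps=[[[0,0,0.01],[0,0,0],0],[[0,0,0.018],[0,0,0],0],[[0,0,0.02],[0,0,0],0],[[0,0,0.02],[0,0,0],0],[[0,0,0.02],[0,0,0],0]])

```text
time_s: 6.48
tool_pos: [0.5083, -0.1653, 0.0883]
tool_rot: [179.9, 0.2, -15.5]
force: [-11.3, 3.2, 22.8]
grip_width: 0.0004
```

>>> send_rows(steps=[[[0,0,-0.02],[0,0,0],0],[[0,0,-0.05],[0,0,0],0],[[0,0,-0.09],[0,0,0],0],[[0,0,-0.13],[0,0,0],0],[[0,0,-0.165],[0,0,0],0]])

```text
time_s: 6.9
tool_pos: [0.5097, -0.1655, 0.2527]
tool_rot: [180.0, 0.0, -15.5]
force: [1.0, 0.0, -0.9]
grip_width: 0.0
```

Run:
```python
from h import *
from cell import env
import cv2
print(env.get_obs()["tool_pos"],env.get_obs()["qpos"])
for n,sl in (("side",np.s_[70:220,230:380]),("top",np.s_[115:245,210:370])):
    c=env.read_camera(n); cv2.imwrite(f"pics/{n}5.png",cv2.resize(c["pixels"][sl][:,:,::-1],None,fx=4,fy=4,interpolation=cv2.INTER_CUBIC))
```

```text
[ 0.50974334 -0.16547873  0.25271531] [ 41.95566579   5.20631571 -28.44366337  95.92946054   2.53446632
  79.5111035   -2.33686077]
```

View pics/side5.png

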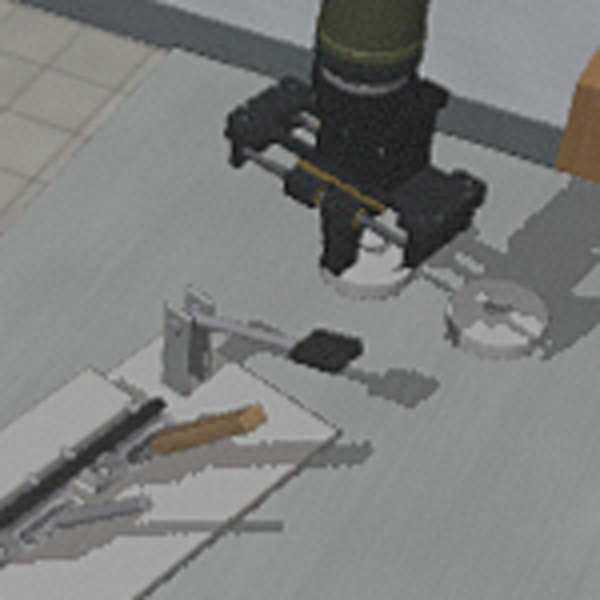

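Run:
```python
from h import *
delta([.5424,-.0403,.28],[180,0,-105.2])
```

```text
shift [-0.0051 -0.1292 -0.0233] 0.1314 turn [-0.0066 -0.0089  1.5656] 89.71
```

>>> send_rows(steps=[[[0,-0.008,-0.005],[0,0,0.1],0.087],[[-0.001,-0.016,-0.01],[0,0,0.2],0.087],[[-0.001,-0.024,-0.015],[0,0,0.3],0.087],[[-0.001,-0.032,-0.02],[0,0,0.4],0.087],[[-0.001,-0.04,-0.024],[0,0,0.5],0.087]])

```text
time_s: 7.42
tool_pos: [0.5192, -0.1263, 0.2736]
tool_rot: [179.9, 0.1, -44.4]
force: [1.1, 0.1, 0.2]
grip_width: 0.0261
```

Run:
```python
from h import *
from cell import env
print(env.get_obs()["qpos"])
delta([.5424,-.0403,.28],[180,0,-105.2])
```

```text
[ 38.33545291   4.69394339 -29.05165042  94.07710697   2.28526819
  81.97231384 -35.38338108]
shift [-0.0437 -0.0776 -0.0064] 0.0893 turn [0.0024 0.0014 1.0607] 60.78
```

>>> send_rows(steps=[[[-0.01,-0.016,-0.001],[0,0,0.11],0.087],[[-0.018,-0.032,-0.002],[0,0,0.22],0.087],[[-0.026,-0.047,-0.003],[0,0,0.33],0.087],[[-0.034,-0.062,-0.004],[0,0,0.44],0.087],[[-0.042,-0.076,-0.006],[0,0,0.55],0.087]])

```text
time_s: 7.83
tool_pos: [0.542, -0.042, 0.2791]
tool_rot: [179.8, 0.1, -75.9]
force: [0.5, -0.9, -0.3]
grip_width: 0.0591
```

Run:
```python
from h import *
from cell import env
print(env.get_obs()["qpos"])
delta([.5424,-.0403,.28],[180,0,-105.2])
```

```text
[ 31.2344467    6.08468552 -31.84084047  92.25461206   3.20280945
  82.75683327 -76.82274403]
shift [-0.0016 -0.0008 -0.0009] 0.0019 turn [3.100e-03 4.000e-04 5.106e-01] 29.25
```

>>> send_rows(steps=[[[-0.001,0,0],[0,0,0.11],0.087],[[-0.001,-0.001,0],[0,0,0.22],0.087],[[-0.001,-0.001,0],[0,0,0.33],0.087],[[-0.001,-0.001,0],[0,0,0.44],0.087],[[-0.001,-0.001,0],[0,0,0.512],0.087]])

```text
time_s: 8.25
tool_pos: [0.5426, -0.0417, 0.2792]
tool_rot: [179.8, -0.0, -105.3]
force: [-0.5, 0.2, -0.0]
grip_width: 0.0856
```

Run:
```python
from h import *
from cell import env
import cv2
c=env.read_camera("wrist"); cv2.imwrite("pics/wrist6.png",c["pixels"][:,:,::-1])
o=env.get_obs()
print(o["qpos"],o["tool_pos"],o["tool_rot"])
for n,p in dict(end=[.5146,-.0328,.2026],mid=[.5585,-.0447,.152],tcp=o["tool_pos"]).items(): print(n,proj(c,p))
delta([.5424,-.0403,.28],[180,0,-105.2])
```

```text
[  29.74121784    6.02405034  -30.26905823   92.21808011    3.04022558
   82.75177094 -106.16177103] [ 0.54264303 -0.04176426  0.27924708] [ 1.79834677e+02 -2.96504995e-02 -1.05379054e+02]
end [[250.2960721  238.50069658]]
mid [[250.37602613 164.25835614]]
tcp [[252.24892872 251.58334083]]
shift [-0.0013  0.0006 -0.0008] 0.0017 turn [ 0.0029 -0.0005 -0.0031] 0.25
```

View pics/wrist6.png

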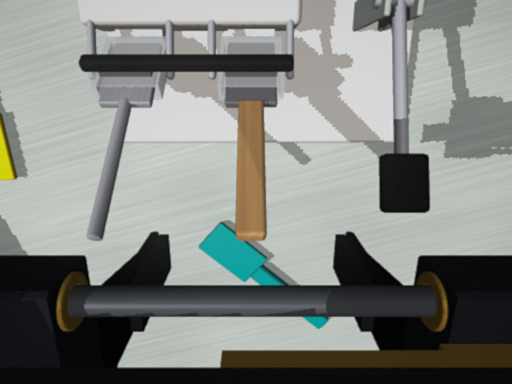

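>>> send_rows(steps=[[[-0.001,0,0.02],[0,0,0],0.087],[[-0.001,0,0.045],[0,0,0],0.087],[[-0.001,0,0.07],[0,0,0],0.087],[[-0.001,0,0.09],[0,0,0],0.087],[[-0.001,0,0.105],[0,0,0],0.087]])

```text
time_s: 8.72
tool_pos: [0.5416, -0.0406, 0.1726]
tool_rot: [179.7, -0.0, -104.9]
force: [-0.4, 0.3, -1.4]
grip_width: 0.087
```

>>> send_rows(steps=[[[0,0,0.01],[0,0,0],0.087],[[0,0,0.018],[0,0,0],0.087],[[0,0,0.022],[0,0,0],0.087],[[0,0,0.022],[0,0,0],0.087],[[0,0,0.022],[0,0,0],0.087]])

```text
time_s: 9.13
tool_pos: [0.544, -0.0401, 0.1549]
tool_rot: [-180.0, 0.0, -104.9]
force: [0.2, 0.6, 0.0]
grip_width: 0.0868
```

Run:
```python
from h import *
from cell import env
import cv2
o=env.get_obs(); print(o["tool_pos"],o["tool_rot"],o["force"])
for n,sl in (("side",np.s_[70:220,200:350]),("wrist",np.s_[100:350,100:400])):
    c=env.read_camera(n); cv2.imwrite(f"pics/{n}7.png",cv2.resize(c["pixels"][sl][:,:,::-1],None,fx=4 if n=="side" else 2,fy=4 if n=="side" else 2,interpolation=cv2.INTER_CUBIC))
```

```text
[ 0.5439904  -0.04006477  0.15494939] [-1.79956630e+02  1.62887069e-03 -1.04895202e+02] [0.19892749 0.57139294 0.01639523]
```

View pics/side7.png

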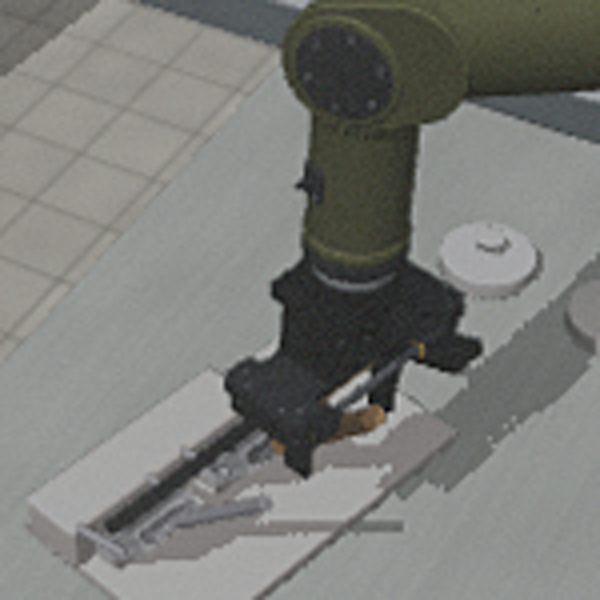

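View pics/wrist7.png

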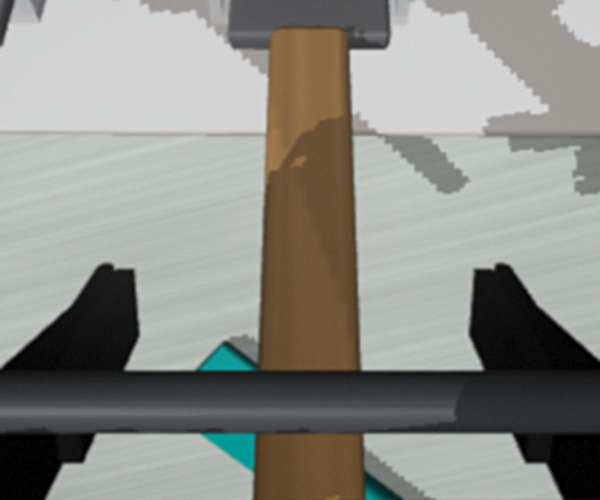

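>>> send_rows(steps=[[[0,0,0.002],[0,0,0],0.02],[[0,0,0.003],[0,0,0],0.02],[[0,0,0.003],[0,0,0],0.01],[[0,0,0.003],[0,0,0],0.01],[[0,0,0.003],[0,0,0],0.0]], grip_force=45)

```text
time_s: 9.65
tool_pos: [0.5436, -0.04, 0.1516]
tool_rot: [-180.0, -0.0, -104.9]
force: [0.2, -0.5, -0.9]
grip_width: 0.0612
```

>>> send_rows(steps=[[[0,0,0],[0,0,0],0],[[0,0,0],[0,0,0],0],[[0,0,0],[0,0,0],0],[[0,0,0],[0,0,0],0],[[0,0,0],[0,0,0],0]])

```text
time_s: 10.07
tool_pos: [0.5436, -0.04, 0.1516]
tool_rot: [-180.0, -0.0, -104.9]
force: [0.2, 0.2, -0.2]
grip_width: 0.0285
```

>>> send_rows(steps=[[[0,0,0],[0,0,0],0],[[0,0,0],[0,0,0],0],[[0,0,0],[0,0,0],0],[[0,0,0],[0,0,0],0],[[0,0,0],[0,0,0],0]])

```text
time_s: 10.48
tool_pos: [0.5436, -0.0401, 0.1515]
tool_rot: [180.0, -0.0, -104.9]
force: [-0.9, -1.1, 0.2]
grip_width: 0.0238
```

Run:
```python
from h import *
from cell import env
o=env.get_obs(); print(o["tool_pos"],o["tool_rot"],o["force"],o["qpos"])
```

```text
[ 0.54356797 -0.04011325  0.15153708] [ 1.79997124e+02 -1.43322998e-02 -1.04914197e+02] [-0.92076331 -1.07506571  0.16987496] [  28.95655166   10.46776847  -30.37131345  102.57074271    5.68090445
   68.47554563 -108.00209293]
```

>>> send_rows(steps=[[[0,0.004,-0.004],[0,0,0],0],[[0,0.008,-0.009],[0,0,0],0],[[0,0.013,-0.015],[0,0,0],0],[[0,0.02,-0.023],[0,0,0],0],[[0,0.026,-0.03],[0,0,0],0]])

```text
time_s: 10.9
tool_pos: [0.5175, -0.0328, 0.1824]
tool_rot: [180.0, -0.0, -104.9]
force: [1.2, -0.8, -0.5]
grip_width: 0.0233
```

Run:
```python
from h import *
from cell import env
import cv2
o=env.get_obs(); print(o["tool_pos"],o["tool_rot"],o["force"],o["qpos"])
for n,sl in (("side",np.s_[70:220,200:350]),("wrist",np.s_[0:250,100:400])):
    c=env.read_camera(n); cv2.imwrite(f"pics/{n}8.png",cv2.resize(c["pixels"][sl][:,:,::-1],None,fx=4 if n=="side" else 2,fy=4 if n=="side" else 2,interpolation=cv2.INTER_CUBIC))
```

```text
[ 0.51750228 -0.03277241  0.18242286] [ 1.79975933e+02 -7.83816565e-03 -1.04882666e+02] [ 1.20871535 -0.83261669 -0.47497965] [  29.90812128    5.5408219   -30.74879551  103.83665689    2.98601919
   71.44640076 -106.55771914]
```

View pics/side8.png

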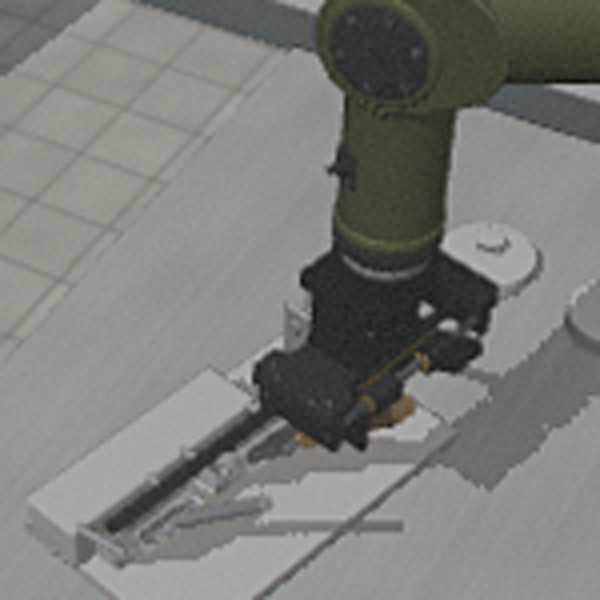

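View pics/wrist8.png

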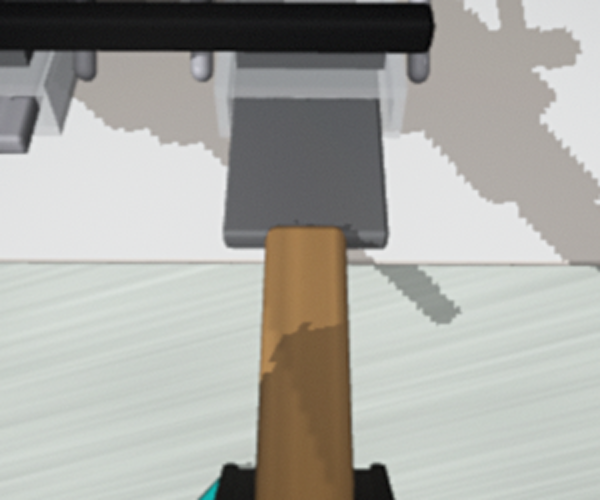

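>>> send_rows(steps=[[[0,0.006,-0.007],[0,0,0],0],[[0,0.012,-0.014],[0,0,0],0],[[0,0.019,-0.022],[0,0,0],0],[[0,0.026,-0.03],[0,0,0],0],[[0,0.034,-0.039],[0,0,0],0]])

```text
time_s: 11.42
tool_pos: [0.4849, -0.0243, 0.2214]
tool_rot: [-180.0, -0.0, -104.9]
force: [-0.2, 0.1, -1.2]
grip_width: 0.0231
```

Run:
```python
from h import *
from cell import env
import cv2
o=env.get_obs(); print(o["tool_pos"],o["tool_rot"],o["force"],o["qpos"])
for n,sl in (("side",np.s_[70:220,200:350]),("wrist",np.s_[0:250,100:400])):
    c=env.read_camera(n); cv2.imwrite(f"pics/{n}9.png",cv2.resize(c["pixels"][sl][:,:,::-1],None,fx=4 if n=="side" else 2,fy=4 if n=="side" else 2,interpolation=cv2.INTER_CUBIC))
```

```text
[ 0.48491392 -0.02429586  0.22135205] [-1.79999840e+02 -2.40182857e-03 -1.04904255e+02] [-0.18170584  0.08963528 -1.24028166] [  30.81743094   -0.58542814  -30.62053981  104.86783537   -0.30536543
   75.6366155  -104.63029796]
```

View pics/wrist9.png

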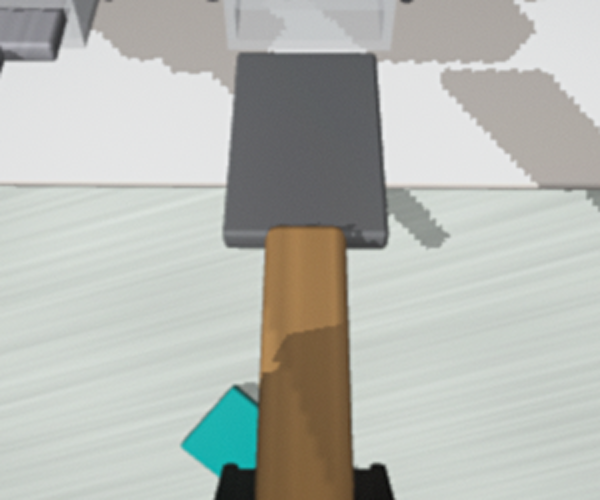

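>>> send_rows(steps=[[[0,0.004,-0.015],[0,0,0],0],[[0,0.004,-0.035],[0,0,0],0],[[0,0,-0.06],[0,0,0],0],[[0,-0.01,-0.085],[0.05,0,0],0],[[0,-0.025,-0.105],[0.12,0,0],0]])

```text
time_s: 11.93
tool_pos: [0.5109, -0.0312, 0.3272]
tool_rot: [-173.0, 0.0, -104.9]
force: [0.3, -0.9, -1.3]
grip_width: 0.0238
```

Run:
```python
from h import *
from cell import env
o=env.get_obs(); print(o["tool_pos"],o["tool_rot"],o["force"],o["qpos"])
RT=R.from_euler('z',-15.2,degrees=True)*R.from_euler('y',-45,degrees=True)*R.from_euler('xyz',[180,0,-90],degrees=True)
rpy=RT.as_euler('xyz',degrees=True);print(rpy)
delta([.60,-.055,.36],rpy)
```

```text
[ 0.51085192 -0.03121722  0.32718163] [-1.72959199e+02  3.09897131e-02 -1.04915042e+02] [ 0.34488505 -0.9440057  -1.3466525 ] [  31.48353196   -5.26925218  -29.6938134    97.12134862   -1.05025718
   80.59369854 -103.06985353]
[-1.35000000e+02 -1.27222187e-14 -1.05200000e+02]
shift [ 0.     -0.0956 -0.0213] 0.0979 turn [0.6625 0.0027 0.0043] 37.96
```

>>> send_rows(steps=[[[0,-0.01,-0.002],[0.06,0,0],0],[[0,-0.02,-0.004],[0.13,0,0],0],[[0,-0.03,-0.006],[0.2,0,0],0],[[0,-0.04,-0.008],[0.27,0,0],0],[[0,-0.05,-0.01],[0.34,0,0],0]])

```text
time_s: 12.35
tool_pos: [0.5569, -0.0435, 0.3418]
tool_rot: [-153.4, -0.0, -104.9]
force: [0.1, 0.2, -1.1]
grip_width: 0.0236
```

Run:
```python
from h import *
from cell import env
o=env.get_obs(); print(o["tool_pos"],o["tool_rot"],o["force"],o["qpos"])
delta([.60,-.055,.36],[-135,0,-105.2])
```

```text
[ 0.55690388 -0.04352253  0.34184206] [-1.53445211e+02 -1.36322502e-02 -1.04907525e+02] [ 0.08895605  0.22762675 -1.09158953] [  31.49562909  -15.1089774   -28.20798307  106.85404898   -1.77512574
   60.48356817 -101.90582076]
shift [ 0.     -0.048   0.0037] 0.0482 turn [0.3219 0.0028 0.0043] 18.45
```

>>> send_rows(steps=[[[0,-0.015,0.013],[0,0,0],0],[[0,-0.035,0.03],[0,0,0],0],[[0,-0.055,0.047],[0,0,0],0],[[0,-0.075,0.064],[0,0,0],0],[[0,-0.094,0.081],[0.03,0,0],0]])

```text
time_s: 12.77
tool_pos: [0.6745, -0.0754, 0.3105]
tool_rot: [-151.9, 0.0, -105.0]
force: [0.5, -0.6, -0.0]
grip_width: 0.0234
```

Run:
```python
from h import *
from cell import env
import cv2
o=env.get_obs(); print(o["tool_pos"],o["tool_rot"],o["force"],o["qpos"])
c=env.read_camera("side"); cv2.imwrite("pics/side10.png",c["pixels"][:,:,::-1])
```

```text
[ 0.67454533 -0.07537648  0.31045052] [-1.51889820e+02  3.16606184e-02 -1.04957299e+02] [ 0.48457179 -0.62048693 -0.03709377] [  31.98368699    1.21354079  -31.74038387   98.10491497    9.19124248
   53.84911041 -108.20740496]
```

View pics/side10.png

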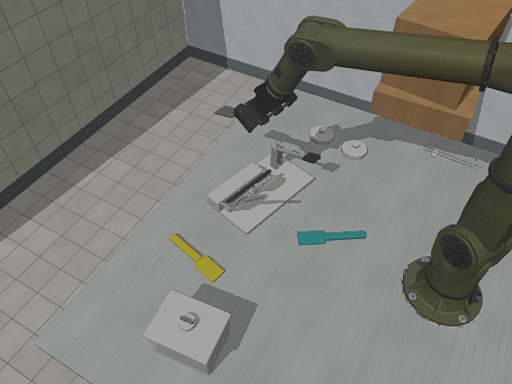

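>>> send_rows(steps=[[[0,0,0],[0.06,0,0],0],[[0,0,0],[0.13,0,0],0],[[0,0,0],[0.2,0,0],0],[[0,0,0],[0.26,0,0],0],[[0,0,0],[0.3,0,0],0]])

```text
time_s: 13.23
tool_pos: [0.6714, -0.0741, 0.3091]
tool_rot: [-134.7, -0.1, -104.9]
force: [0.0, 0.0, -1.1]
grip_width: 0.0237
```

>>> send_rows(steps=[[[0,0,0],[0,0,0],0],[[0,0,0],[0,0,0],0],[[0,0,0],[0,0,0],0],[[0,0,0],[0,0,0],0],[[0,0,0],[0,0,0],0]])

```text
time_s: 13.65
tool_pos: [0.6734, -0.0745, 0.3112]
tool_rot: [-134.7, 0.0, -104.9]
force: [0.1, -0.7, -0.5]
grip_width: 0.0233
```

Run:
```python
from h import *
from cell import env
import cv2
o=env.get_obs(); print(o["tool_pos"],o["tool_rot"],o["force"],o["qpos"],o["grip_width"],abs(o["joint_velocities"]).max())
# predicted scraper pose from rigid grasp
R0=Rm([180,0,-104.91]);p0=np.array([.5436,-.0401,.1515]); mid0=np.array([.5585,-.0447,.152]); L=.7323; y=np.radians(-15.2)
a0=np.array([-np.sin(L)*np.cos(y),-np.sin(L)*np.sin(y),np.cos(L)])
R1=Rm(o["tool_rot"]); a=R1@R0.T@a0; mid=R1@R0.T@(mid0-p0)+o["tool_pos"]; print("mid",mid,"angle",np.degrees(np.arccos(a[2])))
P=[mid-.152*a,mid-.0675*a,mid,mid+.068*a]
for n in("side","top","wrist"):
    c=env.read_camera(n); print(n,proj(c,P).round(1).tolist())
    cv2.imwrite(f"pics/{n}11.png",c["pixels"][:,:,::-1])
    if n!="wrist":
        u,v=map(int,proj(c,P[1])[0]); u=min(max(u,80),432);v=min(max(v,60),324)
        cv2.imwrite(f"pics/{n}11c.png",cv2.resize(c["pixels"][v-60:v+60,u-80:u+80][:,:,::-1],None,fx=4.5,fy=4.5,interpolation=cv2.INTER_CUBIC)); print("crop",u-80,v-60)
```

```text
[ 0.67336239 -0.07449225  0.31119403] [-1.34729909e+02  3.28877869e-02 -1.04918416e+02] [ 0.06984255 -0.71913559 -0.53065645] [  33.29795817   -9.34911917  -32.16346532  113.99550535   11.75310786
   30.45638294 -113.22930978] 0.02333580829780836 0.4028953950762206
mid [ 0.68345647 -0.07782099  0.32261546] angle 87.22733063459998
side [[218.2, 97.0], [236.5, 107.5], [252.0, 116.3], [268.5, 125.7]]
crop 156 47
top [[308.9, 86.7], [299.5, 120.7], [291.9, 148.3], [284.2, 176.4]]
crop 219 60
wrist [[254.1, 32.2], [253.9, 120.9], [253.7, 222.9], [253.5, 375.8]]
```

View pics/side11c.png

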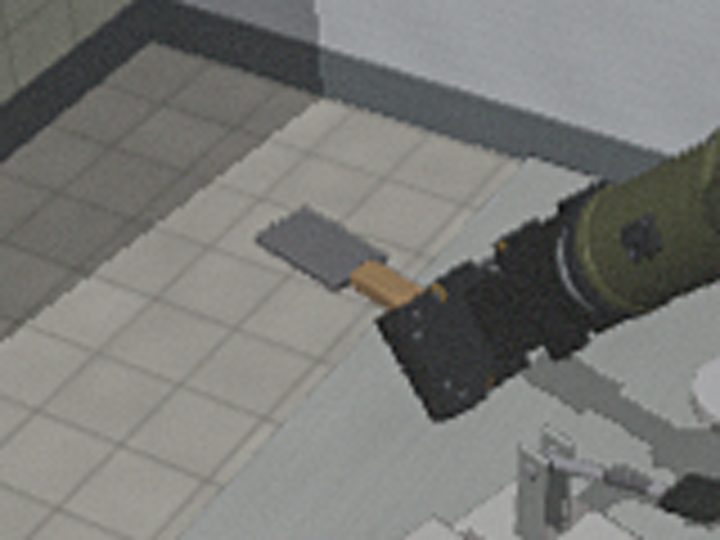

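View pics/top11c.png

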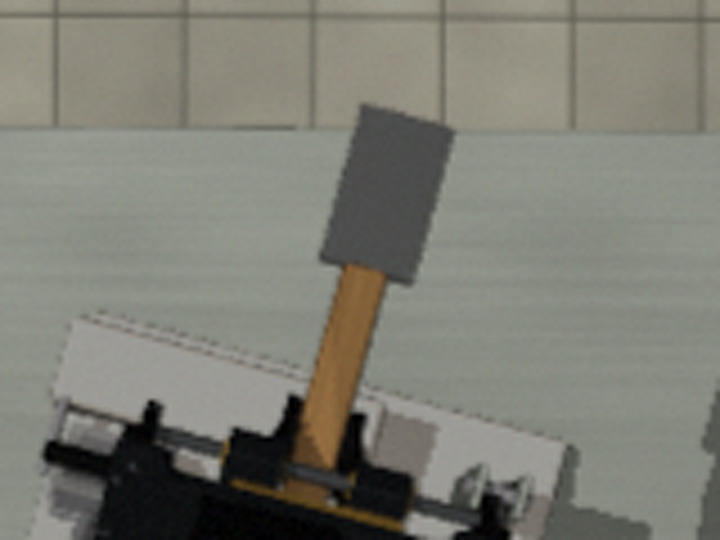

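View pics/wrist11.png

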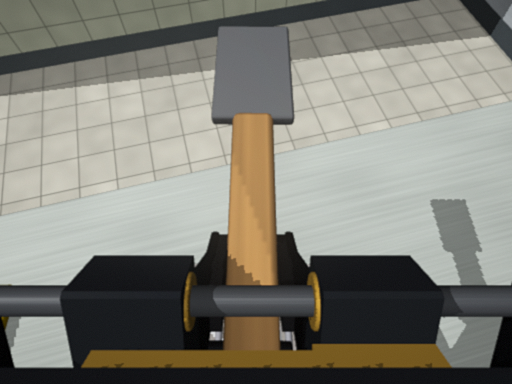

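Run:
```python
import cv2,numpy as np
a=cv2.imread("pics/side0.png")[120:384,140:400];b=cv2.imread("pics/side11.png")[120:384,140:400]
cv2.imwrite("pics/cmp.png",cv2.resize(np.hstack([a,b]),None,fx=1.5,fy=1.5))
```

```text
(no output)
```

View pics/cmp.png

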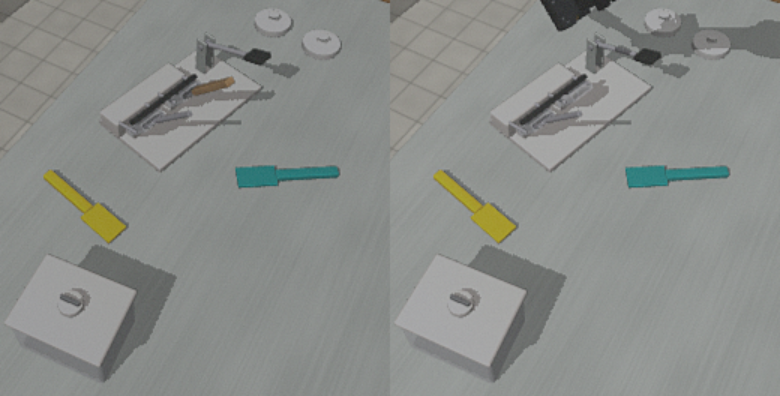

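Before and after, shifted by the 390 px panel width, match. The lever pad is at (258,57) and (648,57), and the paddle, box and weights have not moved. The scraper is out and held level at z ≈ 0.32 m.

Run:
```python
from cell import env
print(env.sign_off()); o=env.get_obs(); print(o["time_s"],o["tool_pos"],o["grip_width"])
```

```text
the job is handed in; nothing more can be done
None
the job is handed in; nothing more can be done
```

The scraper is cleaned and out of its sleeve, and I handed the job in with the gripper still holding it level. No verdict is reported.

- **Pumping:** I pumped the lever four full strokes, one more than needed. The pad went to about 88 mm with 16–33 N on the tool at the stop. I took pictures after the first and last strokes, and both show the lever fully up. The second and third returns were judged only from the fingers rising well clear of the pad.
- **Drawing out:** I gripped the wooden handle across its 24 mm width with 45 N. I drew it about 90 mm along its axis at under 2 N on the tool, then raised it and turned it level.
- **Last checks:**
  - **Scraper:** the handle's middle is about 0.32 m above the cart, and the long axis is about 87° from vertical. The blade tip was within about 1 px of its predicted place in the side and top pictures. In the wrist picture it was about 6 px off, which is small.
  - **Grip:** the finger opening held steady at 23–24 mm, so the scraper did not slip.
  - **Surroundings:** the lever is up, and the paddle, box and weights look unmoved in the before and after side pictures.
  - **Time:** about 14 s of the 56 s was used.

No check failed.

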